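# Pop open the sample hatch of the bench analyser

### The arm

A 6-joint arm with a two-finger parallel gripper is mounted at the origin on the work surface. World frame = base frame: x ahead of the robot, y to its left, z up, the work surface at z = 0. Lengths are in mm, angles in rad, forces in N, time in s.
With the tool pointing down it reaches from about 275 to 725 mm from the base axis. Payload 15.9 kg.
Tool frame: the origin (TCP) lies between the finger pads; the fingertips stand tips_ahead ahead of it and the grasp point (between the pads) lies 6 mm ahead of it (tips_ahead is the distance from the TCP to the fingertips, in mm); z points along the fingers, y is the direction in which the jaws open and shut (so a half turn about z gives the same grasp; the last joint's range is limited). The gripper opens to 85 mm and grips with 20 to 120 N. Pads are 22 mm wide; open, the fingers measure 114 mm over their backs; the gripper's body (76 mm by 85 mm) begins 54 mm behind the grasp point. The pads swing forward as they close: fully open they stand 13 mm farther back than shut.
Start: joints at [-1.249, 0.213, -0.034, 1.323, 0, 1.571], TCP at [158.131, -474.321, 256.306] pointing down, gripper open.
Joint ranges: [-2.98, 2.98], [-0.74, 1.72], [-1.14, 1.35], [-2.1, 2.04], [-1.57, 1.44], [-3.14, 3.14]. Speed limits (rad/s): [1.89, 1.89, 2.39, 2.57, 3.14, 3.14].

### API

Orientations are given as a unit quaternion [x, y, z, w].
In Python, from bench import state, grab_frame, hand_in, tips_ahead gives the robot as it stands.
- The arm moves only by the tool jog_arm, never from a script. Its argument "rows" is a list that holds one entry, the list of rows, each a list of 7 numbers: the turn, a rotation vector about the tool's x, y, z in degrees, then the shift along the tool's x, y, z in cm, then the closure, from -1 (fully open) to 1 (shut). In form: [[[ax, ay, az, tx, ty, tz, claw], ...]]. A call has exactly 5 rows; each row shifts and turns the pose as measured when the row begins, along the tool's axes as they then stand; what a row does not reach is not made up. A row lasts 1/10 s, in which the tool goes at most 50 mm and 8.59 degrees, less where a joint would pass 70% of its speed; a pose out of reach is approached as far as the arm can. A call with a gripper value outside its range is refused whole. The fingers move at their own pace and stop on an object; the grip force is fixed at half the most. Time passes only in rows, so rows that do not move let the fingers close, or fill a call up. It gives the time, the measured TCP pose, the force and the opening at its end, in the units of the state.
- state(): the state, without advancing time (a new reading comes with each control period).
- grab_frame(name): name is "scene" or "top" or "wrist"; returns a dict with "pixels" (480x640x3 uint8, red, green, blue), "fov_y" (degrees; the focal length in pixels is half the picture's height over the tangent of half this angle, whatever the lens; pixels are square), "cx", "cy" (the principal point, pixels), "k1" (the pictures are not rectified: a ray, as slopes to the right and down, at radius r is drawn at 1 + k1 r^2 times it, then the intrinsics apply), "view" (4x4, takes a point from world to camera coordinates). Camera axes: x right, y down, z forward; pixel columns grow to the right and rows downward; lengths in mm; the calibration is good to about 2 mm. A picture is of the moment at which its call begins. There is no depth.
- hand_in(): hands the job in, once; it reports no verdict.
The state is a dict: "time_s": time; "joint_positions": joint angles; "joint_velocities": joint speeds; "joint_torque": joint torques, N m; "eef_pos": TCP position; "orientation": TCP orientation; "force": force on the tool from outside, world axes, zero at the start; "moment": the same for the moment, N m; "width": finger opening in mm.
Only numpy, scipy, OpenCV 4.12 (cv2) and the standard library are available. Lean on these libraries where they do the work, as an engineer would, in place of code of your own. Each camera call takes 0.05 s, during which the arm holds its last target. There are 200 camera calls.

### The job

Open the sample port of the small bench analyser: with a fingertip, gently press its hatch down once on the ribbed thumb pad until the push-push latch lets go, then take your hand right away so that the hatch swings fully open on its own spring. Do not pinch or lift the hatch or push it back down, and watch it stand fully open, untouched, for two seconds before you finish. Leave the touch screen, the printer cover and the things standing around the analyser alone.

Things in the scene. Friction and masses are not known exactly. Their poses are not given: they have to be found in the camera images.
- analyser: White bench analyser fixed to the counter, 260 mm deep (x), 320 wide (y), deck 100 mm high. Origin: centre of its underside; x points to its back, y to its left as seen by a user at its front (low black apron), z up. The screen console fills the left half of the deck; the right half holds the hatch in front and the printer cover behind it. The sample bay under the hatch is 40 mm deep.
- hatch (a joint): Angle of the grey sample hatch, rad: 0 = shut and latched, -0.07 = pressed onto its soft rubber stop, 1.25 = fully open. Pressed at the pad it starts to move at about 3 N; the latch lets go once it is below -0.045, and the stop is felt from -0.07 on. When the finger leaves, its damped spring swings it open in 1 to 2 s (2 to 3 N on a finger in its way). Pressed right down again, it relatches.
- press_pad (a point): Centre of the top of the ribbed rubber thumb pad, 28 mm (x) by 50 (y), 2 mm proud of the grey hatch, at the middle of its front edge (pad centre 22 mm from that edge, 94 mm from the hinge axis). Moves with the hatch. Shut: 106 mm above the counter, x towards the hinge (analyser's back), y left, z up. The latch lets go when it is 4.5 mm down; stop at 6.5 mm.
- hatch_hinge (a point): Middle of the hatch's hinge axis (along the analyser's y), on the analyser, 98 mm above the counter. The hatch is a flat lid, 112 mm (x) by 126 (y), 10 thick, its top 4 mm above the deck at its sides (2 mm gap); the analyser in front of it is 40 mm lower. Fully open it leans 18 degrees to the front from upright, its free edge about 210 mm above the counter, 40 mm in front of the hinge.
- console: Touch screen console on the left half of the deck, 140 mm wide, rising to the back from 100 to 150 mm above the counter. Fixed; origin in the middle of its underside. Not to be touched.
- printer_cover: Low grey printer cover with a paper slot, on the deck behind the hatch, 62 by 116 by 6 mm. Fixed; origin in the middle of its underside. Not to be touched.
- cup_stack: Loose stack of paper cups, 67 mm across, 123 mm tall, on the counter beside the analyser, 60 g; origin at its foot. To be left alone.
- control_bottle: Loose small control fluid bottle, 38 mm across, 75 mm tall, on the counter beside the analyser; origin at its foot. To be left alone.
- marker: Loose marker pen lying on the counter in front of the analyser, 125 by 17 by 13 mm; origin under its middle. To be left alone.
- tube_rack: Loose white rack of capped sample tubes, 75 by 150 mm, 80 mm tall with the tubes, on the counter at the left of the analyser; origin at its foot. To be left alone.
- thumb_pad: The same thumb pad as a body fixed on the hatch; origin 2 mm under its top surface, axes as press_pad. The press must land on it.

How it is judged:
By the outcome, as a careful person would: the job done as asked, in the order asked, and still so for the second after the job is handed in, with the robot touching nothing.
It also fails if it takes over 32 s, if anything falls off the work surface, if the arm or the gripper's body presses on something with over 40 N, if the wrist force passes 120 N, or if a joint passes its speed limit or range.

## Working session

There is one attempt and no reset: what is moved stays moved. The work goes in short steps, Python scripts to look and compute and a tool call to move; the robot and the scene stay as the last step left them, time stands still between calls to the robot, and variables do not carry over. Pictures are saved under pics/ and viewed, about 8 in all and at most 12, crops included, and the job is handed in when it is done.

Besides the shell and the picture viewer there is one more tool, called as name(argument=value, ...) on one line, values as JSON. jog_arm: Moves the arm, as the interface text tells. Its arguments: {"type":"object","properties":{"rows":{"type":"array","items":{"type":"array","items":{"type":"array","items":{"type":"number"}}}}},"required":["rows"]}

```bash
mkdir -p pics; cat > h.py <<'E'
import numpy as np, cv2
from bench import *
def K(f):
    F=240/np.tan(np.radians(f["fov_y"])/2); return F
def grab(n,fn):
    f=grab_frame(n); cv2.imwrite(fn,f["pixels"][:,:,::-1]); np.savez(fn+".npz",**{k:np.array(v) for k,v in f.items() if k!="pixels"}); return f
def load(fn): return dict(np.load(fn+".npz"))
def mats(f):
    F=K(f); return np.array([[F,0,f["cx"]],[0,F,f["cy"]],[0,0,1]],float), np.array([float(f["k1"]),0,0,0])
def pix(f,P):
    M,d=mats(f); V=np.array(f["view"]); return cv2.projectPoints(np.array(P,float).reshape(-1,3),cv2.Rodrigues(V[:3,:3])[0],V[:3,3],M,d)[0].reshape(-1,2)
def atz(f,uv,z):
    M,d=mats(f); V=np.array(f["view"]); n=cv2.undistortPoints(np.array(uv,float).reshape(-1,1,2),M,d).reshape(-1,2)
    r=np.c_[n,np.ones(len(n))]@V[:3,:3]; c=-V[:3,:3].T@V[:3,3]
    return c+r*((np.broadcast_to(z,len(n))-c[2])/r[:,2])[:,None]
E
python3 - <<'E'
from h import *
for n in("top","scene"): 
    f=grab(n,f"pics/{n}0.png"); print(f["view"],f["fov_y"],f["k1"])
print(state()); print(tips_ahead() if callable(tips_ahead) else tips_ahead)
E
```

```text
[[-8.57622638e-02 -9.96311322e-01  2.92980074e-03  1.17840789e+02]
 [-9.75250972e-01  8.33471793e-02 -2.04789622e-01  5.81241325e+02]
 [ 2.03790028e-01 -2.04205126e-02 -9.78801628e-01  1.04790380e+03]
 [ 0.00000000e+00  0.00000000e+00  0.00000000e+00  1.00000000e+00]] 42.33400070652224 -0.0978081925794865
[[-3.76757283e-01  9.26240202e-01  1.15342306e-02  1.35328995e+02]
 [ 7.03584741e-01  2.94244793e-01 -6.46829586e-01 -3.88916588e+02]
 [-6.02513454e-01 -2.35582449e-01 -7.62547341e-01  1.76108989e+03]
 [ 0.00000000e+00  0.00000000e+00  0.00000000e+00  1.00000000e+00]] 43.942501151453854 -0.20533741527641416
{'time_s': 0.1, 'joint_positions': array([-1.24903705e+00,  2.13306575e-01, -3.49666784e-02,  1.32348962e+00,
        1.17534867e-05,  1.57080055e+00]), 'joint_velocities': array([-0.00098485, -0.00242566,  0.00080366, -0.00076762, -0.00038796,
       -0.00200611]), 'joint_torque': array([-1.00155953e-04, -6.87247038e+01,  4.87806273e+01,  1.22428933e-02,
       -1.58015928e-05,  3.93913024e-05]), 'eef_pos': array([ 158.0368417 , -474.08594571,  255.87759278]), 'orientation': array([ 9.87086983e-01,  1.60184441e-01, -7.16140438e-05, -4.77973954e-04]), 'force': array([ 0.35624361, -0.69482458, -0.65441776]), 'moment': array([-0.04827407, -0.02723734,  0.03919681]), 'width': 85.13064600662653}
25.0
```

View pics/top0.png

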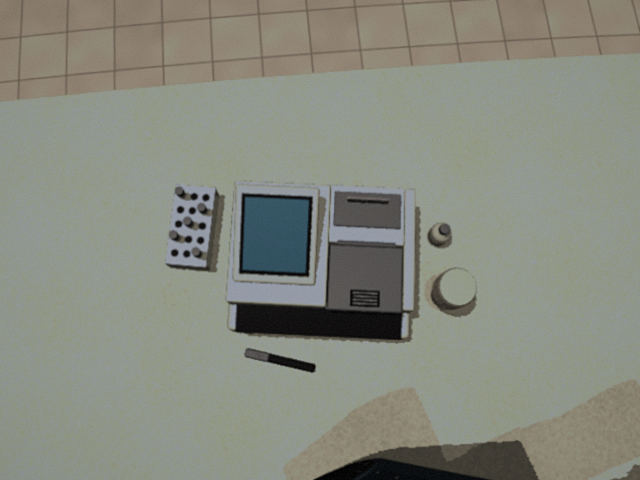

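View pics/scene0.png

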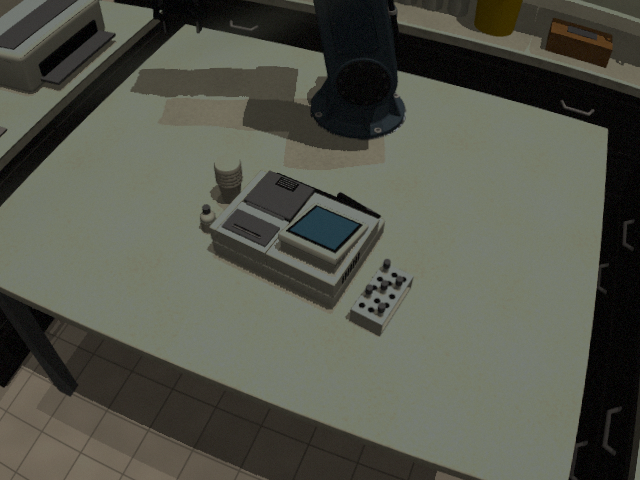

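Top view: hatch corners are at about (327,309), (402,312), (329,243) and (404,246), with the pad at (365,298). The cups are at (457,288), the bottle at (440,234) and the marker at (280,360). Scene view: pad at about (288,184).

```bash
python3 - <<'E'
from h import *
t=load("pics/top0.png");s=load("pics/scene0.png")
print(atz(t,[[365,298],[327,309],[402,312],[329,243],[404,246]],[106,104,104,104,104]).round(1))
print(atz(s,[[288,184]],[106]).round(1))
im=cv2.imread("pics/top0.png")[225:345,300:420]; a=cv2.resize(im,None,fx=5,fy=5,interpolation=cv2.INTER_CUBIC)
cv2.imwrite("pics/c1.png",a)
E
```

```text
[[475.3 -21.  106. ]
 [462.6  44.3 104. ]
 [446.5 -81.  104. ]
 [575.   30.5 104. ]
 [558.8 -97.5 104. ]]
[[475.4 -16.2 106. ]]
```

View pics/c1.png

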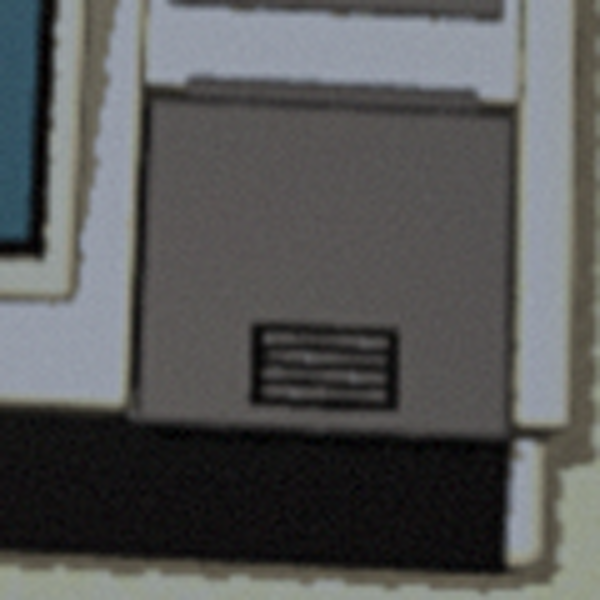

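Crop: pad corners are (250,322), (398,327), (398,411) and (250,405), so the centre is about (475,-20.5) at z 106. The hatch measures about 126 by 113 mm, as given, with a yaw of about -7.3°. I'll move over with the fingers shut.

jog_arm(rows=[[[0,0,8.5,3.6,-2.7,0,1],[0,0,8.5,3.2,-3.2,0,1],[0,0,8.5,2.6,-3.6,0,1],[0,0,0,2.1,-4.0,0,1],[0,0,0,2.1,-4.0,0,1]]])

```text
time_s: 0.6
eef_pos: [281.8, -290.8, 253.9]
orientation: [0.998, -0.059, -0.001, -0.001]
force: [0.5, -0.4, 0.0]
width: 12.3
```

jog_arm(rows=[[[0,0,0,2.1,-4.0,0,1],[0,0,0,2.1,-4.0,0,1],[0,0,0,2.1,-4.0,0,1],[0,0,0,2.1,-4.0,0,1],[0,0,0,0,0,0,1]]])

```text
time_s: 1.1
eef_pos: [388.0, -130.8, 253.6]
orientation: [0.998, -0.057, -0.001, -0.002]
force: [-0.5, -1.2, -0.6]
width: 0.0
```

```bash
cat > g.py <<'E'
from h import *
from scipy.spatial.transform import Rotation as R
def go(T):
    s=state(); r=R.from_quat(s["orientation"]); M=r.as_matrix()
    a=np.radians(-7.3); T_=np.array([[np.cos(a),np.sin(a),0],[np.sin(a),-np.cos(a),0],[0,0,-1]]).T
    T_=np.array([[np.cos(a),np.sin(a),0],[np.sin(a),-np.cos(a),0],[0,0,-1.]]).T
    print("t",s["time_s"],s["eef_pos"].round(1),"F",s["force"].round(1),"w",s["width"],"turn",np.degrees((r.inv()*R.from_matrix(T_)).as_rotvec()).round(1),"shift cm",(M.T@(np.array(T)-s["eef_pos"])/10).round(2))
E
python3 -c "
from g import *
print(tips_ahead);go([475,-20.5,160])"
```

```text
25.0
t 1.1 [ 388.  -130.8  253.6] F [-0.5 -1.2 -0.6] w 0.010498165637299845 turn [-0.2  0.1  0.8] shift cm [  7.42 -11.9    9.39]
```

jog_arm(rows=[[[0,0,0.8,2.4,-4.0,0,1],[0,0,0,2.4,-4.0,0,1],[0,0,0,2.4,-4.0,2,1],[0,0,0,0.2,0,3,1],[0,0,0,0,0,2.5,1]]])

```text
time_s: 1.6
eef_pos: [477.1, -38.7, 179.2]
orientation: [0.999, -0.046, 0.001, -0.011]
force: [-0.8, 0.1, 0.1]
width: 0.1
```

```bash
python3 - <<'E'
from g import *
go([475,-20.5,131])
f=grab("wrist","pics/w1.png"); g=grab("scene","pics/s1.png"); t=grab("top","pics/t1.png")
a=cv2.resize(cv2.imread("pics/s1.png")[110:260,200:400],None,fx=2,fy=2,interpolation=cv2.INTER_CUBIC)
b=cv2.resize(cv2.imread("pics/w1.png"),(400,300))
c=cv2.resize(cv2.imread("pics/t1.png")[225:375,300:500],(400,300))
cv2.imwrite("pics/m1.png",np.vstack([np.hstack([a,b]),np.hstack([c,c*0])]))
s=state();p=s["eef_pos"];tip=p+R.from_quat(s["orientation"]).apply([0,0,25])
for n,q in(("w",f),("s",g)): print(n,pix(q,[tip,[475,-20.5,106]]).round(0))
E
```

```text
t 1.6 [477.1 -38.7 179.2] F [-0.8  0.1  0.1] w 0.08495793340331603 turn [-1.2 -0.1  2. ] shift cm [-0.39 -1.7   4.86]
w [[326. 306.]
 [296. 270.]]
s [[279. 166.]
 [286. 183.]]
```

View pics/m1.png

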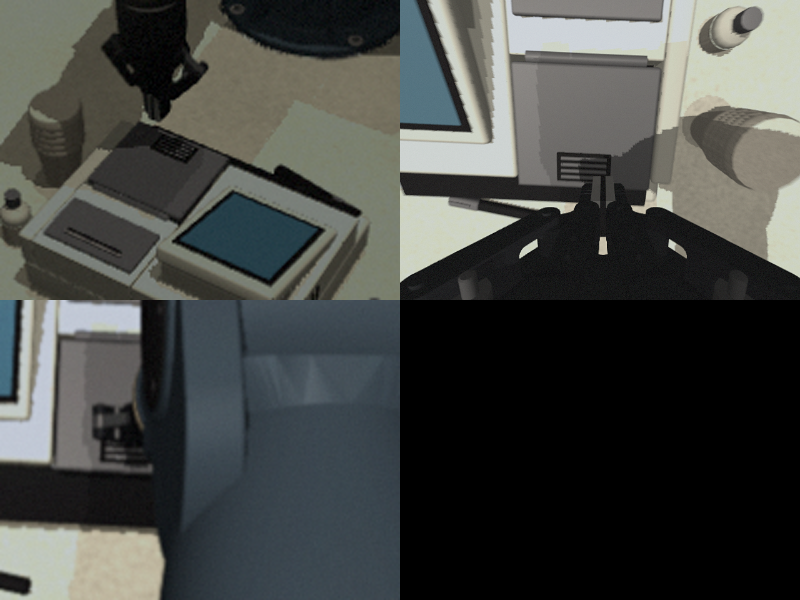

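The wrist view shows the pad at about (294,266), against a predicted (296,270), so they agree. The shut fingertips are right of the pad and the surroundings are clear. Next I'll centre over the pad and come down to a few mm above it.

jog_arm(rows=[[[-1.2,0,2,-0.2,-1.0,0.5,1],[0,0,0,-0.2,-0.7,1,1],[0,0,0,0,0,0.8,1],[0,0,0,0,0,0.5,1],[0,0,0,0,0,0,1]]])

```text
time_s: 2.25
eef_pos: [471.9, -44.5, 154.0]
orientation: [0.999, -0.052, 0.002, -0.008]
force: [-0.4, 0.5, 0.1]
width: -0.1
```

```bash
python3 - <<'E'
from g import *
w=load("pics/w1.png"); print(atz(w,[[294,266]],[106]))
go([475.5,-20,131])
f=grab("wrist","pics/w2.png")
s=state();p=s["eef_pos"];tip=p+R.from_quat(s["orientation"]).apply([0,0,25])
print(pix(f,[tip,[475,-20.5,106]]).round(0))
cv2.imwrite("pics/c2.png",cv2.resize(cv2.imread("pics/w2.png")[180:400,180:460],None,fx=2.5,fy=2.5,interpolation=cv2.INTER_CUBIC))
E
```

```text
[[477.59773267 -19.5899943  106.        ]]
t 2.25 [471.9 -44.5 154. ] F [-0.4  0.5  0.1] w -0.14346494385427322 turn [-1.  -0.2  1.3] shift cm [ 0.09 -2.43  2.34]
[[325. 302.]
 [278. 280.]]
```

View pics/c2.png

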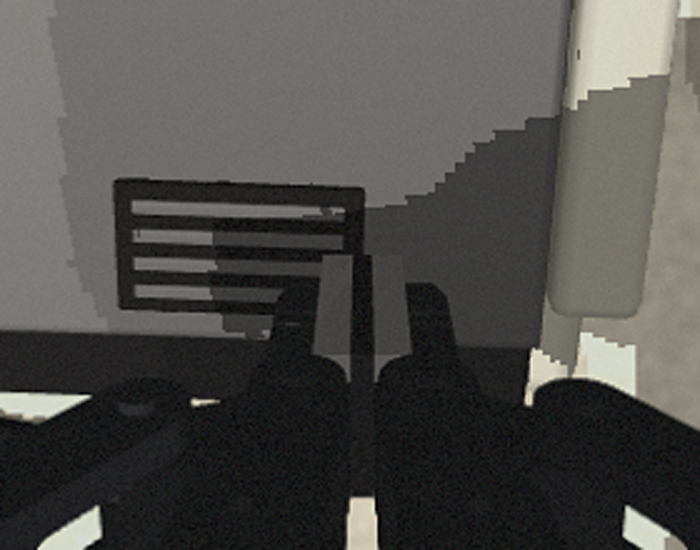

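The pad centre in w2 is about (276,279), which matches the prediction of (278,280). The fingers are 24 mm too far right because the arm settled back. I'll correct with steady rows.

jog_arm(rows=[[[-1,0,1,0.1,-1.2,0,1],[0,0,0,0,-1.2,0,1],[0,0,0,0,0,0,1],[0,0,0,0,0,0,1],[0,0,0,0,0,0,1]]])

```text
time_s: 2.8
eef_pos: [474.4, -40.2, 155.5]
orientation: [0.999, -0.047, 0.003, -0.008]
force: [0.3, 0.2, -0.5]
width: -0.1
```

```bash
python3 -c "
from g import *
go([476,-20,131])"
```

```text
t 2.8 [474.4 -40.2 155.5] F [ 0.3  0.2 -0.5] w -0.08461787646795585 turn [-0.9 -0.3  1.9] shift cm [-0.04 -1.99  2.49]
```

jog_arm(rows=[[[0,0,0,0,-1.0,0,1],[0,0,0,0,-1.0,0,1],[0,0,0,0,-1.0,0,1],[0,0,0,0,-1.0,0,1],[0,0,0,0,-0.5,0,1]]])

```text
time_s: 3.3
eef_pos: [476.4, -17.7, 156.8]
orientation: [0.999, -0.03, 0.003, -0.019]
force: [0.6, 0.9, -0.1]
width: -0.1
```

```bash
python3 -c "
from g import *
go([476,-20,131]);s=state();print(s['joint_positions'].round(3),s['joint_velocities'].round(3))"
```

```text
t 3.3 [476.4 -17.7 156.8] F [ 0.6  0.9 -0.1] w -0.06119535558167099 turn [-2.2 -0.2  3.9] shift cm [-0.03  0.33  2.57]
[-0.06   0.204 -0.302  1.059  0.038  3.141] [ 0.038 -0.001  0.004  0.004  0.022 -0.   ]
```

Joint 6 is at its range limit, which explains the short moves and the slight tilt. I'll turn the tool back about 8°, which is harmless for a shut-finger press, and level it.

jog_arm(rows=[[[-2.2,0,-4,0,0,0,1],[0,0,-3,0,0.1,0.5,1],[0,0,0,0,0,0.5,1],[0,0,0,0,0,0,1],[0,0,0,0,0,0,1]]])

```text
time_s: 3.8
eef_pos: [476.5, -17.8, 146.5]
orientation: [0.999, 0.033, 0.003, 0.001]
force: [-0.6, -0.3, -0.3]
width: -0.3
```

```bash
python3 -c "
from g import *
go([476,-20,131]);s=state();print(s['joint_positions'].round(3),s['joint_velocities'].round(3),R.from_quat(s['orientation']).as_matrix().round(3))"
```

```text
t 3.8 [476.5 -17.8 146.5] F [-0.6 -0.3 -0.3] w -0.30875110596237654 turn [ 0.1 -0.4 11. ] shift cm [-0.08  0.21  1.55]
[-3.600e-02  2.100e-01 -3.210e-01  1.033e+00 -2.000e-03  3.040e+00] [-0.001  0.003 -0.007 -0.003  0.001  0.013] [[ 0.998  0.065  0.007]
 [ 0.065 -0.998 -0.002]
 [ 0.006  0.002 -1.   ]]
```

jog_arm(rows=[[[0,0,0,-0.1,0.2,0.5,1],[0,0,0,0,0,0.5,1],[0,0,0,0,0,0,1],[0,0,0,0,0,0,1],[0,0,0,0,0,0,1]]])

```text
time_s: 4.3
eef_pos: [475.6, -20.4, 135.7]
orientation: [1.0, 0.031, 0.003, 0.001]
force: [-0.8, -0.9, -0.3]
width: 0.2
```

```bash
python3 - <<'E'
from g import *
go([476,-20,131])
f=grab("wrist","pics/w3.png"); s=grab("scene","pics/s3.png")
a=cv2.resize(cv2.imread("pics/w3.png")[180:400,180:460],(560,440))
b=cv2.resize(cv2.imread("pics/s3.png")[140:220,240:340],None,fx=2.4,fy=5.5,interpolation=cv2.INTER_CUBIC)
b=cv2.resize(cv2.imread("pics/s3.png")[145:217,260:320],(240,288),interpolation=cv2.INTER_CUBIC); b=np.vstack([b,np.zeros((152,240,3),np.uint8)])
cv2.imwrite("pics/m3.png",np.hstack([a,b]))
E
```

```text
t 4.3 [475.6 -20.4 135.7] F [-0.8 -0.9 -0.3] w 0.16425812538187892 turn [ 0.1 -0.4 10.9] shift cm [ 0.04 -0.04  0.47]
```

View pics/m3.png

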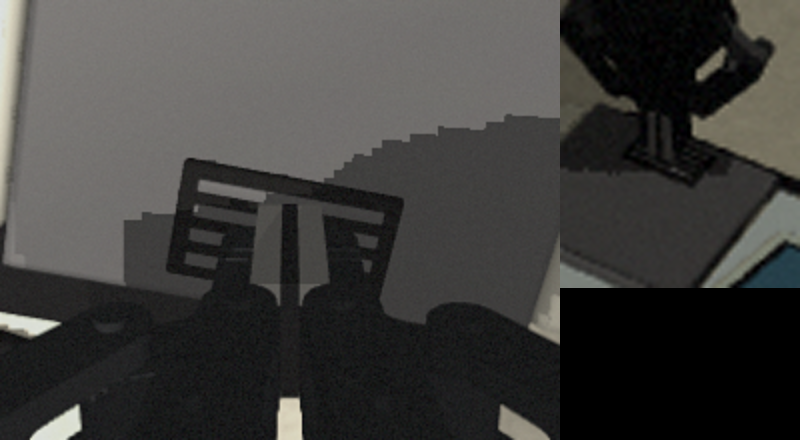

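The shut fingertips stand over the middle of the pad, about 5 mm above it. I'll press gently.

jog_arm(rows=[[[0,0,0,0,0,0.2,1],[0,0,0,0,0,0.2,1],[0,0,0,0,0,0.1,1],[0,0,0,0,0,0.1,1],[0,0,0,0,0,0,1]]])

```text
time_s: 4.9
eef_pos: [475.9, -20.3, 129.6]
orientation: [1.0, 0.031, 0.004, 0.001]
force: [-0.3, 0.3, 3.2]
width: 0.4
```

jog_arm(rows=[[[0,0,0,0,0,0.1,1],[0,0,0,0,0,0.1,1],[0,0,0,0,0,0.1,1],[0,0,0,0,0,0.1,1],[0,0,0,0,0,0,1]]])

```text
time_s: 5.4
eef_pos: [475.7, -20.3, 125.3]
orientation: [1.0, 0.031, 0.004, 0.001]
force: [-1.2, 0.7, 2.7]
width: 0.1
```

jog_arm(rows=[[[0,0,0,0,0,0.1,1],[0,0,0,0,0,0.05,1],[0,0,0,0,0,0,1],[0,0,0,0,0,0,1],[0,0,0,0,0,0,1]]])

```text
time_s: 5.9
eef_pos: [475.7, -20.3, 124.9]
orientation: [1.0, 0.031, 0.004, 0.001]
force: [-1.5, 1.1, 3.0]
width: -0.3
```

jog_arm(rows=[[[0,0,0,0,0,0.1,1],[0,0,0,0,0,0.1,1],[0,0,0,0,0,0.1,1],[0,0,0,0,0,0,1],[0,0,0,0,0,0,1]]])

```text
time_s: 6.4
eef_pos: [475.7, -20.3, 125.0]
orientation: [0.999, 0.031, 0.005, 0.001]
force: [-1.7, 0.4, 2.6]
width: -0.2
```

jog_arm(rows=[[[0,0,0,0,0,0.1,1],[0,0,0,0,0,0.1,1],[0,0,0,0,0,0.1,1],[0,0,0,0,0,0.1,1],[0,0,0,0,0,0.1,1]]])

```text
time_s: 6.9
eef_pos: [475.8, -20.3, 124.3]
orientation: [0.999, 0.031, 0.007, 0.001]
force: [-12.7, -0.2, 29.0]
width: -0.0
```

The stop is felt at 29 N, so the latch has let go. I'm withdrawing right away, up and then to the front.

jog_arm(rows=[[[0,0,0,0,0,-4.0,1],[0,0,0,-2.0,0,-4.5,1],[0,0,0,-3.5,0,-3.5,1],[0,0,0,-3.5,0,-3.5,1],[0,0,0,-3.5,0,-3.0,1]]])

```text
time_s: 7.4
eef_pos: [346.2, -27.7, 309.5]
orientation: [0.999, 0.032, 0.003, 0.001]
force: [0.7, -0.7, 0.3]
width: -0.1
```

jog_arm(rows=[[[0,0,0,-2,0,-2,1],[0,0,0,0,0,0,1],[0,0,0,0,0,0,1],[0,0,0,0,0,0,1],[0,0,0,0,0,0,1]]])

```text
time_s: 7.9
eef_pos: [324.8, -29.2, 332.5]
orientation: [0.999, 0.031, 0.007, 0.001]
force: [0.7, -0.1, 0.1]
width: -0.0
```

jog_arm(rows=[[[0,0,0,0,0,0,1],[0,0,0,0,0,0,1],[0,0,0,0,0,0,1],[0,0,0,0,0,0,1],[0,0,0,0,0,0,1]]])

```text
time_s: 8.4
eef_pos: [325.3, -29.0, 330.4]
orientation: [0.999, 0.032, 0.005, 0.001]
force: [-0.5, -0.2, -0.3]
width: -0.0
```

jog_arm(rows=[[[0,0,0,0,0,0,1],[0,0,0,0,0,0,1],[0,0,0,0,0,0,1],[0,0,0,0,0,0,1],[0,0,0,0,0,0,1]]])

```text
time_s: 8.9
eef_pos: [325.3, -29.0, 330.6]
orientation: [0.999, 0.032, 0.005, 0.001]
force: [-0.2, -0.7, -0.7]
width: 0.0
```

```bash
python3 - <<'E'
from g import *
f=grab("wrist","pics/w4.png"); s=grab("scene","pics/s4.png")
a=cv2.resize(cv2.imread("pics/w4.png"),(400,300))
b=cv2.resize(cv2.imread("pics/s4.png")[110:260,200:400],(400,300),interpolation=cv2.INTER_CUBIC)
cv2.imwrite("pics/m4.png",np.hstack([a,b]))
print(state()["time_s"],state()["eef_pos"])
# predicted open free edge, hatch corners
c=np.array([475.5,-20.3]);a=np.radians(-7.3);X=np.array([np.cos(a),np.sin(a)]);Y=np.array([-X[1],X[0]]);h=c+94*X
for sy in(63,-63):print(pix(s,[[*(h-40*X+sy*Y),210],[*(h+sy*Y),98]]).round(0), (pix(s,[[*(h-40*X+sy*Y),210]])-[200,110])*2+[400,0])
E
```

```text
9.0 [325.31768855 -29.0228964  330.54491185]
[[298. 174.]
 [289. 221.]] [[595.06820012 128.91948595]]
[[248. 155.]
 [242. 201.]] [[496.9230571   89.82016656]]
```

View pics/m4.png

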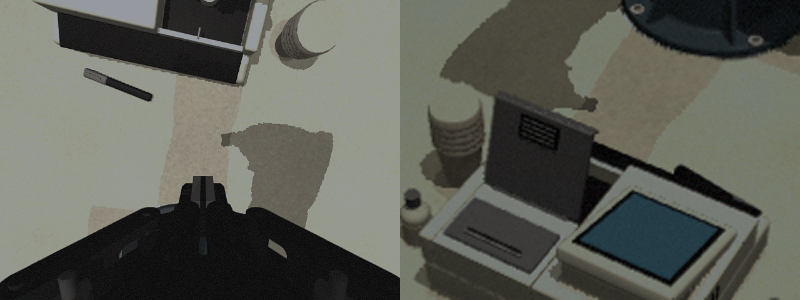

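The hatch stands open. Its free edge corners are at (498,92) and (596,128), against (497,90) and (595,129) predicted for fully open. The cups, bottle and marker are undisturbed. I'll wait 2.5 s untouched and then check again.

jog_arm(rows=[[[0,0,0,0,0,0,1],[0,0,0,0,0,0,1],[0,0,0,0,0,0,1],[0,0,0,0,0,0,1],[0,0,0,0,0,0,1]]])

```text
time_s: 9.5
eef_pos: [325.3, -29.0, 330.6]
orientation: [0.999, 0.032, 0.005, 0.001]
force: [-0.4, -0.1, 0.0]
width: -0.3
```

jog_arm(rows=[[[0,0,0,0,0,0,1],[0,0,0,0,0,0,1],[0,0,0,0,0,0,1],[0,0,0,0,0,0,1],[0,0,0,0,0,0,1]]])

```text
time_s: 10.0
eef_pos: [325.3, -29.0, 330.6]
orientation: [0.999, 0.032, 0.005, 0.001]
force: [-0.6, 0.5, 0.9]
width: 0.0
```

jog_arm(rows=[[[0,0,0,0,0,0,1],[0,0,0,0,0,0,1],[0,0,0,0,0,0,1],[0,0,0,0,0,0,1],[0,0,0,0,0,0,1]]])

```text
time_s: 10.5
eef_pos: [325.3, -29.0, 330.6]
orientation: [0.999, 0.032, 0.005, 0.001]
force: [-0.6, 0.2, -0.8]
width: 0.2
```

jog_arm(rows=[[[0,0,0,0,0,0,1],[0,0,0,0,0,0,1],[0,0,0,0,0,0,1],[0,0,0,0,0,0,1],[0,0,0,0,0,0,1]]])

```text
time_s: 11.0
eef_pos: [325.3, -29.0, 330.6]
orientation: [0.999, 0.032, 0.005, 0.001]
force: [-0.5, 0.5, -0.9]
width: -0.1
```

jog_arm(rows=[[[0,0,0,0,0,0,1],[0,0,0,0,0,0,1],[0,0,0,0,0,0,1],[0,0,0,0,0,0,1],[0,0,0,0,0,0,1]]])

```text
time_s: 11.5
eef_pos: [325.3, -29.0, 330.5]
orientation: [0.999, 0.032, 0.005, 0.001]
force: [0.1, -0.0, 0.4]
width: 0.1
```

```bash
python3 - <<'E'
from g import *
s=grab("scene","pics/s5.png")
d=cv2.absdiff(cv2.imread("pics/s5.png"),cv2.imread("pics/s4.png"))[110:340,190:420]
print("diff max/mean",cv2.GaussianBlur(d,(5,5),0).max(),d.mean(),state()["time_s"])
b=cv2.resize(cv2.imread("pics/s5.png")[110:340,190:420],(560,560),interpolation=cv2.INTER_CUBIC)
cv2.imwrite("pics/m5.png",b)
E
```

```text
diff max/mean 8 1.5245557655954631 11.55
```

View pics/m5.png

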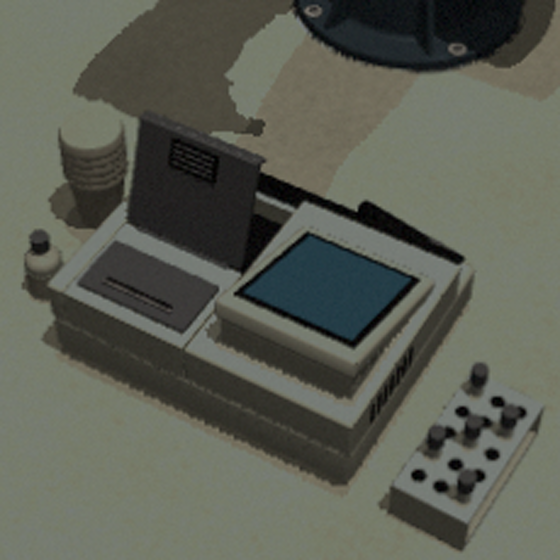

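The hatch is still open, with its free edge from (145,113) to (262,160), and the picture is unchanged over 2.5 s apart from noise. Everything around the analyser is standing.

```bash
python3 -c "
from bench import *
print(hand_in())"
```

```text
the job is handed in; nothing more can be done
None
```

The hatch is open and the job is handed in. I pressed the thumb pad once at its centre with the closed fingertips, until the rubber stop was felt, and then withdrew straight away, up and towards the front.

**Last checks:**
- **Hatch:** its free edge was within about 1 pixel of the position computed for fully open. The scene picture did not change over a further 2.5 s with nothing touching the hatch; I handed in at about 11.6 s.
- **Surroundings:** the cups, bottle and tube rack look undisturbed in the last picture. The marker was in place in the wrist picture taken just after the release. The wrist force was back to about zero.

**What disagreed:**
- **Joint limit on the way in:** joint 6 reached its range limit and the tool stopped about 20 mm short. I turned it back about 8°, so the fingers pressed about 11° out of line with the pad, still at its centre.
- **Press force:** the press stayed at about 3 N over several small steps. It read about 32 N in total (29 N vertical) when the stop was felt, which is firmer than needed to release the latch but under the 40 N limit.

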